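# Shut and lock the sprung access panel of a desk power box

## Task

The sprung access panel of the grey power box on the desk stands ajar. Set your closed fingertips in the slot of its round quarter-turn fastener, push the panel down until it is shut, and keep it down while you turn the fastener a quarter turn clockwise (seen from above) to its stop, so that the panel stays locked shut when you let go. Pick nothing up, do not pull the panel further open, and leave the other things on the desk where they stand.

Things in the scene. Friction and masses are not known exactly. Their poses are not given: they have to be found in the camera images.
- power_box: Low grey steel box fixed to the desk, 240 (its x) x 340 (its y) x 70 mm high; origin at the centre of its underside, z up, its -x side roughly faces the robot. A hinged aluminium panel 200 x 198 x 5 mm fills its top over x -100 to 100, y -144 to 54 mm; the rest of the top (y 55 to 170) is a fixed deck with two flat white sockets and a roll of tape.
- panel_hinge (a point): Middle of the panel's hinge line, fixed, at x=100, y=-45, z=70 mm in the box's frame; the line runs along the box's y.
- panel_edge (a point): Middle of the panel's near upper edge, 200 mm from the hinge line.
- panel (a joint): Hinge angle of the panel (rad): 0 shut and flush (a rigid stop), growing as its near (-x) edge rises. Starts ajar on a spring at 0.18 to 0.24. Shutting it takes 4 to 5 N of downward push at the fastener; unless locked it springs up when let go. Locked, it rests on the cam with the near edge 2 to 3 mm up, about 0.013 rad.
- axis_shut (a point): Fixed point: where the centre of the fastener's slot floor lies when the panel is shut; x=-40, y=-45, z=76 mm in the box's frame. The fastener's axis is then vertical, the tops of the slot's walls 90 mm above the desk.
- fastener (a joint): Turn of the fastener (rad), growing clockwise seen from above: starts 0 to 0.3 (unlocked), 1.571 is a rigid stop (locked). Friction about 0.08 N m; stays where left. A cam tongue under the panel turns with it and from about 0.8 on slides under a keeper in the box's near rim: only with the panel pushed fully shut, else it runs against or over the keeper and cannot lock.
- dial: The fastener's round head on the panel, 110 mm across, grey on a dark steel disc. A slot 46 mm wide, 14 mm deep with flat floor runs across its centre, open at both ends. Origin on the axis at the slot floor; x along the slot, z out of the panel. Unlocked, dial x = box -y; locked, dial x = box -x. Fingertips in the slot 30 mm off the axis, moved round it, turn it; with play, the fingers lead the slot by up to 0.3 rad.
- tape_roll: Bystander: roll of clear tape lying on the box's deck, 48 mm across, 18 mm high; origin centre of underside.
- cup: Bystander: white plastic cup, 72 mm across, 85 mm high, right (-y) of the box; origin centre of underside.
- pocket_scale: Bystander: black pocket scale 62 x 118 x 21 mm, right of the box; origin centre of underside.
- screwdriver: Bystander: screwdriver lying along the box's near side, 200 mm long, 26 mm thick.
- note_block: Bystander: block of note paper 100 x 140 x 22 mm beyond the box; origin centre of underside.
- bottle_blue: Bystander: blue bottle, 86 mm across, 270 mm high, left (+y) of the box; origin centre of underside.
- bottle_clear: Bystander: clear bottle, 76 mm across, 230 mm high, left of the box; origin centre of underside.

How it is judged:
On the way, in this order (a step that is already met when the one before it is completed fails the run):
1. the fingertips press on the fastener while it is still unlocked (contact force between the fingers and dial above 0.5 N and horizontal distance between the grasp point and dial below 0.07 m and value of joint fastener below 1.2 rad), for 0.1 s.
2. the fastener is turned to its stop with the panel shut (value of joint fastener above 1.4 rad and value of joint panel below 0.03 rad), for 0.1 s.
At the end, for the whole second after the job is handed in: With the robot clear, the fastener is turned at least 1.40 rad (80 degrees) from its zero and the panel stays shut within 0.03 rad (6 mm at its near edge); no bystander is more than 30 mm from where it stood (all of step 2 and distance of each of tape_roll, cup, pocket_scale, screwdriver, note_block, bottle_blue, bottle_clear from where it was at the start of the episode below 0.03 m); the robot touches nothing.
It fails at once if the panel is pulled further open (beyond 0.40 rad) (value of joint panel above 0.4 rad).
It fails at once if a bystander is lifted, carried or knocked away (over 30 mm) (distance of any of tape_roll, cup, pocket_scale, screwdriver, note_block, bottle_blue, bottle_clear from where it was at the start of the episode above 0.03 m).
It also fails if it takes over 45 s, if anything falls off the work surface, if the arm or the gripper's body presses on something with over 40 N, if the wrist force passes 120 N, or if a joint passes its speed limit or range.

## Robot

A 6-joint arm with a two-finger parallel gripper is mounted at the origin on the work surface. World frame = base frame: x ahead of the robot, y to its left, z up, the work surface at z = 0. Lengths are in m, angles in rad, forces in N, time in s.
With the tool pointing down it reaches from about 0.25 to 0.725 m from the base axis. Payload 4 kg.
Tool frame: the origin (TCP) lies midway between the tips of the shut fingers; the grasp point (between the pads) lies 19 mm behind it (bot.grasp_offset is the distance from the TCP to the grasp point, in m); z points along the fingers, y is the direction in which the jaws open and shut (so a half turn about z gives the same grasp; the last joint's range is limited). The gripper opens to 85 mm and grips with 20 to 120 N. Pads are 22 mm wide; open, the fingers measure 114 mm over their backs; the gripper's body (76 mm by 85 mm) begins 54 mm behind the grasp point. The pads swing forward as they close: fully open they stand 13 mm farther back than shut.
Start: joints at [1.183, 0.241, 0.005, 1.335, 0, 1.571], TCP at [0.189, 0.463, 0.208] pointing down, gripper open.
Joint ranges: [-2.72, 2.72], [-1.05, 1.87], [-1.09, 1.28], [-1.99, 2.15], [-1.42, 1.44], [-3.14, 3.14]. Speed limits (rad/s): [2.79, 2.79, 3.14, 3.14, 3.14, 3.14].

## Interface

Orientations are given as a unit quaternion [x, y, z, w].
In Python, from workcell import sensors, optics, bot gives the robot as it stands.
- The arm moves only by the tool apply_moves, never from a script. Its argument "plan" is one flat list of numbers, 6 for each row, row after row: the shift along the tool's x, y, z in m, then the turn, a rotation vector about the tool's x, y, z in rad. In form: [tx, ty, tz, ax, ay, az, tx, ty, tz, ax, ay, az, ...]. A call has 1 to 12 rows; each row is the pose to reach, as a shift and turn from the pose commanded when the call began, along the tool's axes at that moment; what a row does not reach only later rows make up. A row lasts 1/12 s, in which the tool goes at most 41.7 mm and 7.16 degrees, less where a joint would pass 70% of its speed; a pose out of reach is approached as far as the arm can. A call with a gripper value outside its range is refused whole. "grip" is the finger opening in m, from 0 to 0.0854, set as the call begins (left out, the last holds). The fingers move at their own pace and stop on an object; the grip force is fixed at half the most. Time passes only in rows, so rows that repeat a pose let the fingers close. It gives the time, the measured TCP pose, the force and the opening at its end, in the units of the state.
- sensors.get_obs(): the state, without advancing time (a new reading comes with each control period).
- optics.camera(name): name is "scene" or "top" or "wrist"; returns a dict with "pixels" (400x640x3 uint8, red, green, blue), "fx", "fy", "cx", "cy" (pixels), "pose" (4x4, takes a point from camera to world coordinates); the wrist camera has in their place "tool_from_camera" (4x4, takes a point from camera to tool coordinates, whose origin is the TCP and whose axes are the flange's). Camera axes: x right, y up, looking along -z (the intrinsics and any distortion apply to the point x, -y, -z); pixel columns grow to the right and rows downward; lengths in m; the calibration is good to about 2 mm. The wrist camera is an equidistant fisheye: a pixel r from the principal point sees the ray r / f radians off the axis. A picture is of the moment at which its call begins: read the wrist's pose just before it. There is no depth.
- bot.job_done(): hands the job in, once; it reports no verdict.
The state is a dict: "clock": time; "joint_pos": joint angles; "joint_vel": joint speeds; "tau": joint torques, N m; "eef_pos": TCP position; "tool_rot": TCP orientation; "ft_force": force on the tool from outside, world axes, zero at the start; "ft_torque": the same for the moment, N m; "grip_width": finger opening in m.
Only numpy, scipy, OpenCV 4.12 (cv2) and the standard library are available. Lean on these libraries where they do the work, as an engineer would, in place of code of your own. Each camera call takes 0.05 s, during which the arm holds its last target.

## Working session

There is one attempt and no reset: what is moved stays moved. The work goes in short steps, Python scripts to look and compute and a tool call to move; the robot and the scene stay as the last step left them, time stands still between calls to the robot, and variables do not carry over. Pictures are saved under pics/ and viewed, and the job is handed in when it is done.

Besides the shell and the picture viewer there is one more tool, called after "Request:" by a JSON object that holds its "api" and its "payload". apply_moves: Moves the arm, as the interface text tells. Its arguments: {"type":"object","properties":{"plan":{"type":"array","items":{"type":"number"}},"grip":{"type":"number"}},"required":["plan"]}

```bash
mkdir -p pics; ls; python3 - <<'E'
from workcell import sensors, optics, bot
import cv2,numpy as np
np.set_printoptions(precision=4,suppress=True)
o=sensors.get_obs(); print(o)
for n in ["scene","top","wrist"]:
    c=optics.camera(n); cv2.imwrite(f"pics/{n}0.png",c["pixels"][:,:,::-1])
    print(n,{k:v for k,v in c.items() if k!="pixels"})
E
```

```text
pics
{'clock': 0.0, 'joint_pos': array([1.183 , 0.2414, 0.0037, 1.3352, 0.    , 1.5708]), 'joint_vel': array([-0.0005,  0.0001,  0.0017,  0.0005,  0.0009, -0.0009]), 'tau': array([  0.0003, -37.2318,  25.2407,   0.0169,   0.0001,  -0.    ]), 'eef_pos': array([0.1888, 0.4622, 0.2067]), 'tool_rot': array([ 0.1927,  0.9813, -0.001 , -0.0002]), 'ft_force': array([-0.8238,  0.2137,  0.2267]), 'ft_torque': array([ 0.004 , -0.0305, -0.0285]), 'grip_width': 0.08589241650996013}
scene {'fx': 425.95852931958393, 'fy': 425.95852931958393, 'cx': 324.07240978225246, 'cy': 200.75175306653307, 'pose': array([[-0.1868, -0.6016,  0.7767,  1.3867],
       [ 0.9824, -0.1156,  0.1467,  0.169 ],
       [ 0.0015,  0.7904,  0.6126,  0.702 ],
       [ 0.    ,  0.    ,  0.    ,  1.    ]])}
top {'fx': 494.3906644014801, 'fy': 494.3906644014801, 'cx': 322.33873014129716, 'cy': 202.9561039162564, 'pose': array([[-0.0248,  0.998 , -0.0584,  0.5255],
       [-0.9997, -0.0247,  0.0022,  0.0401],
       [ 0.0007,  0.0585,  0.9983,  1.4022],
       [ 0.    ,  0.    ,  0.    ,  1.    ]])}
wrist {'fx': 309.70691628693146, 'fy': 309.70691628693146, 'cx': 319.61515560160814, 'cy': 203.71519429561448, 'tool_from_camera': array([[-0.0005,  0.9527,  0.3038,  0.0793],
       [ 1.    ,  0.0007, -0.0003, -0.0004],
       [-0.0005,  0.3038, -0.9527, -0.1646],
       [ 0.    ,  0.    ,  0.    ,  1.    ]])}
```

View pics/top0.png

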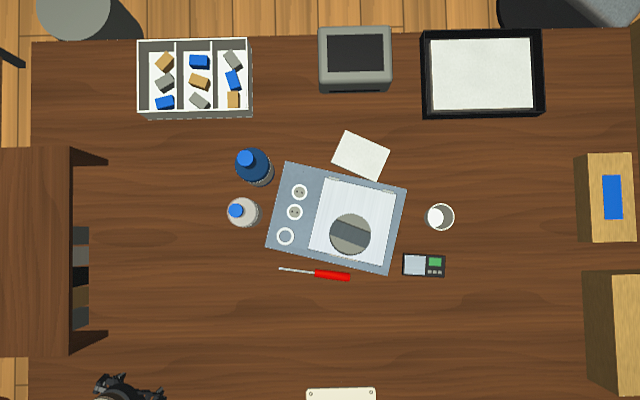

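View pics/scene0.png

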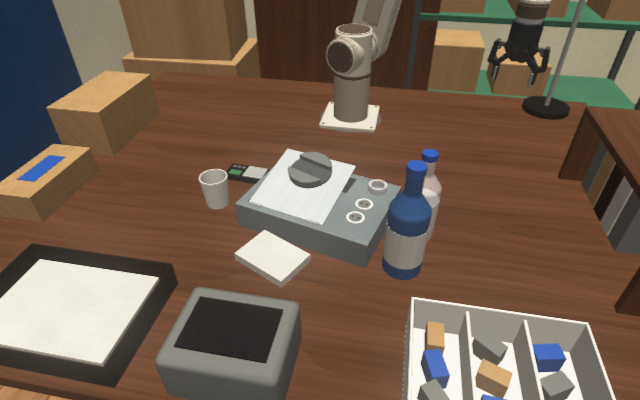

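```bash
python3 - <<'E'
import cv2
i=cv2.imread("pics/top0.png"); cv2.imwrite("pics/topz.png",cv2.resize(i[110:290,200:440],None,fx=3.3,fy=3.3,interpolation=cv2.INTER_CUBIC))
E
```

```text
(no output)
```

View pics/topz.png

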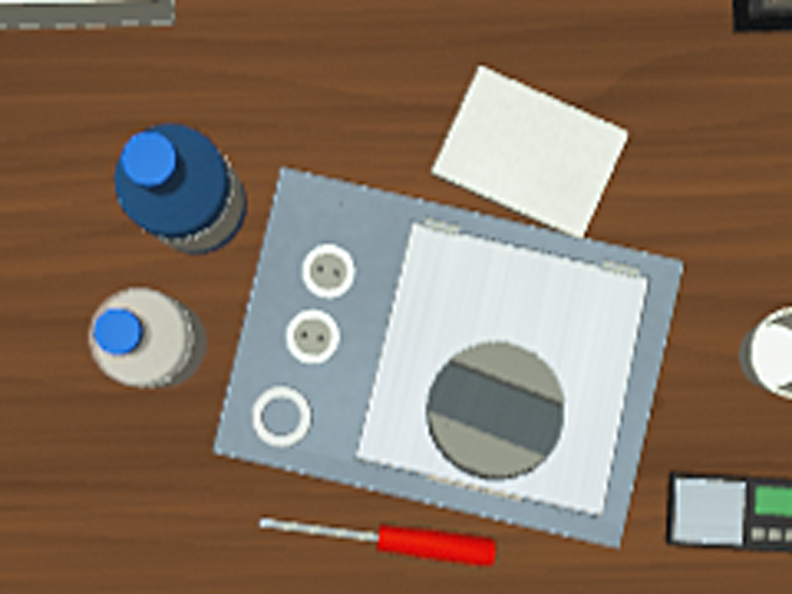

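```bash
cat > h.py <<'E'
import numpy as np
from scipy.spatial.transform import Rotation as R
def proj(c,P):
    T=np.linalg.inv(c["pose"]); p=np.asarray(P)@T[:3,:3].T+T[:3,3]
    return np.stack([c["fx"]*p[:,0]/-p[:,2]+c["cx"], c["fy"]*-p[:,1]/-p[:,2]+c["cy"]],1)
def box2w(b,P):
    c,s=np.cos(b[2]),np.sin(b[2]); P=np.atleast_2d(P)
    return np.stack([b[0]+c*P[:,0]-s*P[:,1],b[1]+s*P[:,0]+c*P[:,1],P[:,2]],1)
E
python3 - <<'E'
from workcell import sensors, optics, bot
import cv2
from h import *
from scipy.optimize import least_squares
np.set_printoptions(precision=4,suppress=True)
ct=optics.camera("top"); cs=optics.camera("scene")
cor=np.array([[.12,.17,.07],[.12,-.17,.07],[-.12,-.17,.07],[-.12,.17,.07]])
px=np.array([[282,168],[683,262],[619,548],[215,452]])/3.3+[200,110]-.35
f=lambda b:(proj(ct,box2w(b,cor))-px).ravel()
s=least_squares(f,[.48,0,0]); b=s.x; print(b,s.fun)
print("axis_shut",box2w(b,[[-.04,-.045,.076]]), "scene corners",proj(cs,box2w(b,cor)))
# tilt/turn overlay
def dialpts(th,q):
    # panel rotates about hinge (x=.1,z=.07); near edge rises
    n=60;a=np.linspace(0,2*np.pi,n); P=np.stack([.055*np.cos(a),.055*np.sin(a),0*a+.014],1)
    sl=np.array([[sx*.0500,sy*.023,.014] for sx,sy in((-1,-1),(1,-1),(1,1),(-1,1))])
    out=[]
    for D in (P,sl):
        ang=-np.pi/2-q; Rz=R.from_rotvec([0,0,ang]).as_matrix()
        Q=D@Rz.T+[-.14,0,.006]
        Q=Q@R.from_rotvec([0,th,0]).as_matrix().T+[.1,-.045,.07]
        out.append(box2w(b,Q))
    return out
for nm,c in(("top",ct),("scene",cs)):
    im=cv2.resize(c["pixels"][:,:,::-1],None,fx=4,fy=4,interpolation=cv2.INTER_CUBIC)
    dr=lambda P,col:cv2.polylines(im,[np.int32(np.round((proj(c,P)+.5)*4))],True,col,1)
    dr(box2w(b,cor),(0,0,255))
    for D in dialpts(.21,.12): dr(D,(0,255,0))
    u=proj(c,box2w(b,[[0,0,.07]]))[0]*4; x,y=np.int32(u); cv2.imwrite(f"pics/ov_{nm}.png",im[max(y-300,0):y+300,max(x-400,0):x+400])
E
```

```text
[ 0.5627  0.0017 -0.2552] [-0.2143 -0.2052  0.5624 -0.1614  0.3594  0.1793 -0.7067  0.1655]
axis_shut [[ 0.5126 -0.0317  0.076 ]] scene corners [[366.6284 245.5833]
 [233.9979 203.2333]
 [283.6015 155.5682]
 [400.4514 186.1218]]
```

View pics/ov_top.png

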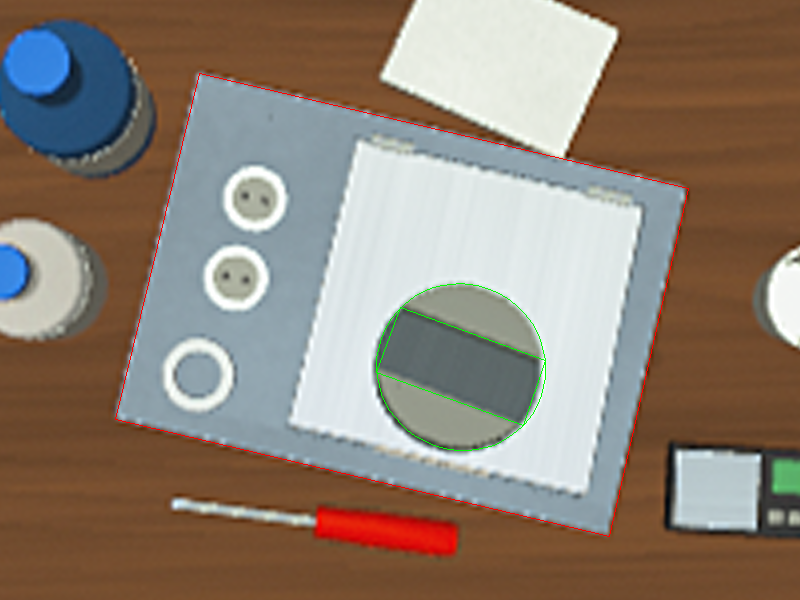

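View pics/ov_scene.png

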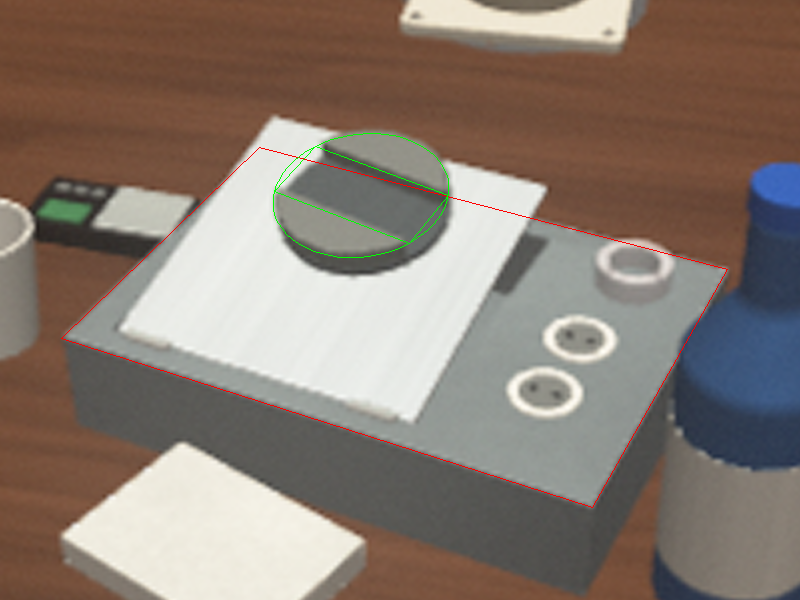

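The top view shows the box at (0.563, 0.002) m with yaw -0.255 rad. The dial is around zoom pixel (460,367), and the overlay fits both views with the panel at about 0.21 rad and the fastener at about 0.12 rad. Next I'll close the fingers and move above the slot's near-right end.

Request:
{"api": "apply_moves", "payload": {"plan": [-0.027,-0.02,0,0,0,0,-0.054,-0.041,0,0,0,0,-0.082,-0.061,0,0,0,0,-0.109,-0.081,0,0,0,0,-0.136,-0.101,0,0,0,0,-0.163,-0.122,0,0,0,0,-0.19,-0.142,0,0,0,0,-0.218,-0.162,0,0,0,0,-0.245,-0.183,0,0,0,0,-0.272,-0.203,0,0,0,0,-0.299,-0.223,0,0,0,0,-0.326,-0.244,0,0,0,0], "grip": 0}}

```text
clock: 1.25
eef_pos: [0.3992, 0.1122, 0.2077]
tool_rot: [0.193, 0.981, 0.0, 0.0]
ft_force: [0.1, 1.4, -0.3]
grip_width: -0.0004
```

Request:
{"api": "apply_moves", "payload": {"plan": [-0.027,-0.02,0,0,0,0,-0.054,-0.04,0,0,0,0,-0.082,-0.061,0,0,0,0,-0.109,-0.081,0,0,0,0,-0.136,-0.101,0,0,0,0,-0.163,-0.121,0,0,0,0,-0.163,-0.121,0,0,0,0,-0.163,-0.121,0,0,0,0,-0.163,-0.121,0,0,0,0]}}

```text
clock: 2.0
eef_pos: [0.5032, -0.0599, 0.2072]
tool_rot: [0.193, 0.981, 0.0, -0.001]
ft_force: [0.3, -0.2, 1.0]
grip_width: 0.0001
```

```bash
python3 - <<'E'
from workcell import sensors, optics, bot
import cv2
from h import *
np.set_printoptions(precision=4,suppress=True)
o=sensors.get_obs(); print(o)
print(R.from_quat(o["tool_rot"]).as_matrix())
for n in["top","wrist","scene"]:
    c=optics.camera(n)["pixels"][:,:,::-1]
    if n=="scene": c=cv2.resize(c[80:280,180:440],None,fx=3,fy=3,interpolation=cv2.INTER_CUBIC)
    cv2.imwrite(f"pics/{n}1.png",c)
E
```

```text
{'clock': 2.0, 'joint_pos': array([-0.1186,  0.2553,  0.0233,  1.3402,  0.0003,  0.2698]), 'joint_vel': array([ 0.0244, -0.0167, -0.0126, -0.0011, -0.0011, -0.0012]), 'tau': array([ -0.668 , -37.5251,  25.5555,  -0.078 ,  -0.0371,  -0.0014]), 'eef_pos': array([ 0.5032, -0.0599,  0.2072]), 'tool_rot': array([ 0.193 ,  0.9812,  0.0001, -0.0007]), 'ft_force': array([ 0.2996, -0.1571,  0.9552]), 'ft_torque': array([ 0.0179, -0.0316,  0.0125]), 'grip_width': 0.00013082845659923386}
[[-0.9255  0.3787 -0.0013]
 [ 0.3787  0.9255  0.0005]
 [ 0.0014 -0.0001 -1.    ]]
```

View pics/wrist1.png

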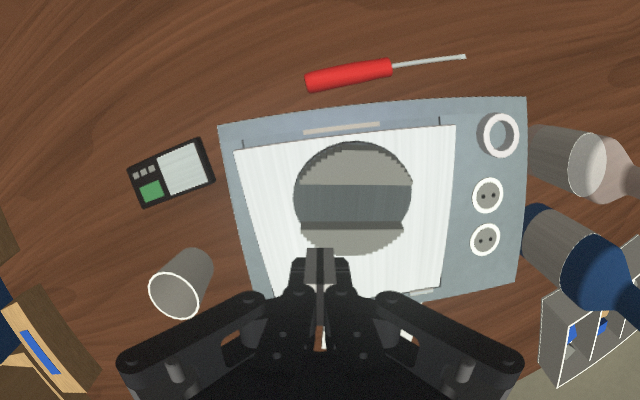

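View pics/scene1.png

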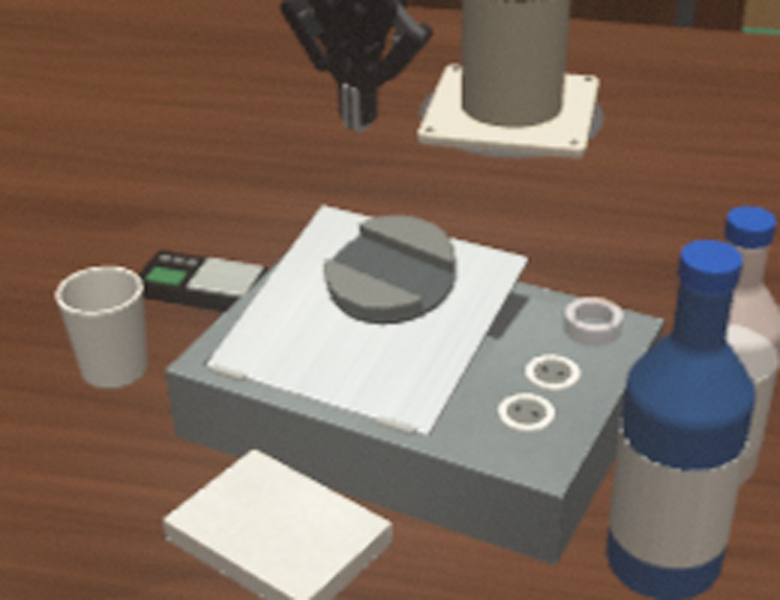

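The slot runs horizontally in the wrist view, with its centre near (352,205), so it lines up with the tool's y axis. Next I'll lower the fingertips to the slot mouth.

Request:
{"api": "apply_moves", "payload": {"plan": [0,0,0.02,0,0,0,0,0,0.04,0,0,0,0,0,0.06,0,0,0,0,0,0.075,0,0,0,0,0,0.083,0,0,0,0,0,0.088,0,0,0,0,0,0.088,0,0,0]}}

```text
clock: 2.73
eef_pos: [0.5031, -0.0593, 0.1191]
tool_rot: [0.192, 0.981, -0.0, -0.001]
ft_force: [-0.3, -0.2, -0.2]
grip_width: -0.0003
```

```bash
cat > look.py <<'E'
from workcell import sensors, optics, bot
import cv2,sys
from h import *
np.set_printoptions(precision=4,suppress=True)
o=sensors.get_obs(); print(o["clock"],o["eef_pos"],o["ft_force"],o["ft_torque"],o["joint_pos"])
k=sys.argv[1]
a=optics.camera("top")["pixels"][:,:,::-1][150:285,260:420]
w=optics.camera("wrist")["pixels"][:,:,::-1][80:330,180:480]
s=optics.camera("scene")["pixels"][:,:,::-1][120:255,230:390]
z=lambda i:cv2.resize(i,(400,300),interpolation=cv2.INTER_CUBIC)
cv2.imwrite(f"pics/l{k}.png",np.vstack([np.hstack([z(a),z(w)]),np.hstack([z(s),z(s)*0])]))
E
python3 look.py 2
```

```text
2.7333 [ 0.5031 -0.0593  0.1191] [-0.3002 -0.168  -0.1816] [-0.0195  0.0252  0.0438] [-0.1173  0.3112 -0.1376  1.1233  0.      0.2694]
```

View pics/l2.png

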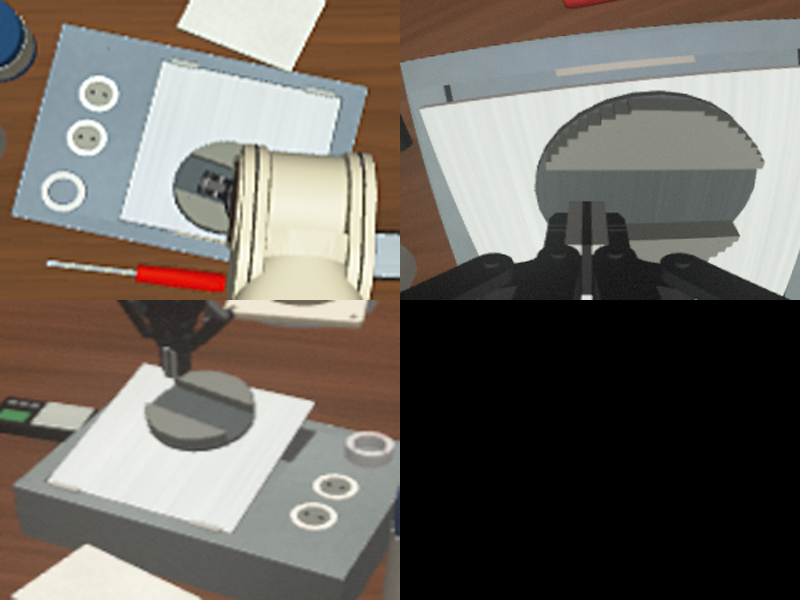

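The fingertips sit between the slot walls, at about (586,215) in the wrist panel. Next I'll press down.

Request:
{"api": "apply_moves", "payload": {"plan": [0,0,0.004,0,0,0,0,0,0.008,0,0,0,0,0,0.012,0,0,0,0,0,0.016,0,0,0,0,0,0.02,0,0,0,0,0,0.02,0,0,0]}}

```text
clock: 3.38
eef_pos: [0.5029, -0.0599, 0.0985]
tool_rot: [0.193, 0.981, -0.0, -0.001]
ft_force: [0.4, -0.3, -0.7]
grip_width: -0.0
```

```bash
python3 look.py 3
```

```text
3.3833 [ 0.5029 -0.0599  0.0985] [ 0.3935 -0.3019 -0.6966] [ 0.0756 -0.0174  0.004 ] [-0.1185  0.33   -0.1691  1.0737  0.      0.2694]
```

View pics/l3.png

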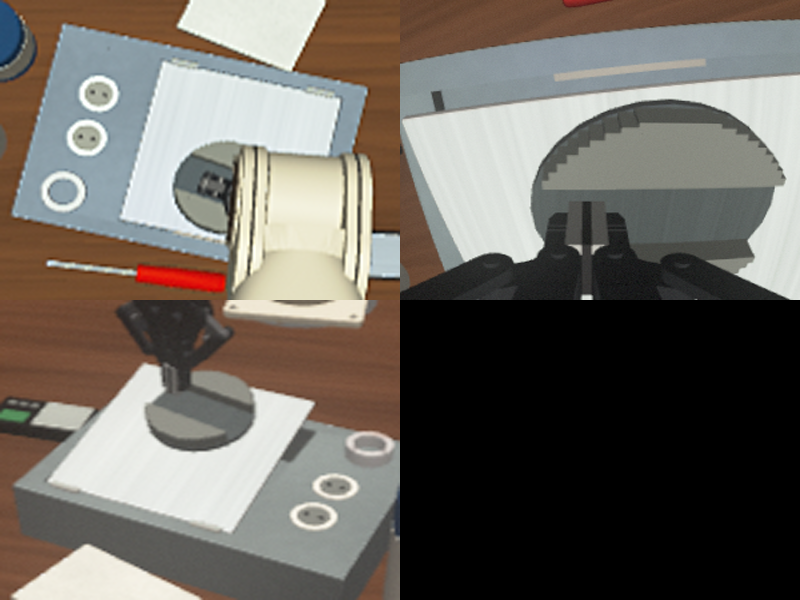

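Request:
{"api": "apply_moves", "payload": {"plan": [0,0,0.003,0,0,0,0,0,0.006,0,0,0,0,0,0.009,0,0,0,0,0,0.012,0,0,0,0,0,0.012,0,0,0,0,0,0.012,0,0,0]}}

```text
clock: 4.03
eef_pos: [0.5035, -0.0599, 0.0873]
tool_rot: [0.193, 0.981, -0.0, -0.0]
ft_force: [-0.9, 0.4, -0.0]
grip_width: 0.0
```

```bash
python3 look.py 4
```

```text
4.0333 [ 0.5035 -0.0599  0.0873] [-0.8792  0.4259 -0.0467] [ 0.0108  0.0156 -0.0157] [-0.1184  0.3408 -0.1856  1.0451 -0.      0.2694]
```

View pics/l4.png

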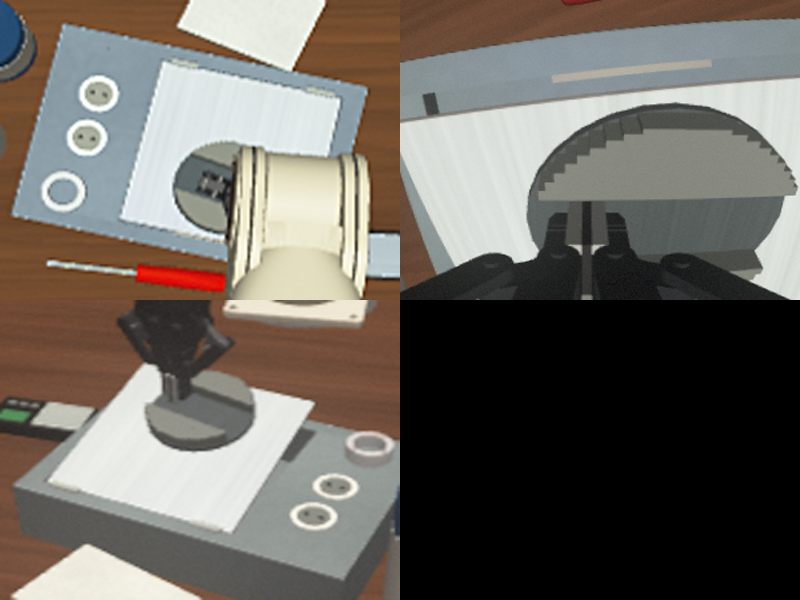

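```bash
cat > ov.py <<'E'
from workcell import sensors, optics, bot
import cv2,sys
from h import *
b=[0.5627,0.0017,-0.2552]
def wproj(c,T,P):
    M=np.linalg.inv(T@c["tool_from_camera"]); p=np.asarray(P)@M[:3,:3].T+M[:3,3]
    v=np.stack([p[:,0],-p[:,1],-p[:,2]],1); r=np.hypot(v[:,0],v[:,1]); t=np.arctan2(r,v[:,2])
    return np.stack([c["cx"]+c["fx"]*t*v[:,0]/r,c["cy"]+c["fy"]*t*v[:,1]/r],1)
def dial(th,q):
    a=np.linspace(0,2*np.pi,60); P=np.stack([.055*np.cos(a),.055*np.sin(a),0*a+.014],1)
    sl=np.array([[sx*.05,sy*.023,.014] for sx,sy in((-1,-1),(1,-1),(1,1),(-1,1))])
    fl=sl*[1,1,0]
    Rz=R.from_rotvec([0,0,-np.pi/2-q]).as_matrix(); out=[]
    for D in(P,sl,fl): out.append(D@Rz.T+[-.14,0,.006])
    out.append(np.array([[0,-.099,0],[-.2,-.099,0],[-.2,.099,0],[0,.099,0]]))
    return [box2w(b,Q@R.from_rotvec([0,th,0]).as_matrix().T+[.1,-.045,.07]) for Q in out]
if __name__=="__main__":
    th,q,k=float(sys.argv[1]),float(sys.argv[2]),sys.argv[3]
    o=sensors.get_obs(); print(o["eef_pos"],o["ft_force"],o["clock"])
    T=np.eye(4);T[:3,:3]=R.from_quat(o["tool_rot"]).as_matrix();T[:3,3]=o["eef_pos"]
    cor=box2w(b,np.array([[.12,.17,.07],[.12,-.17,.07],[-.12,-.17,.07],[-.12,.17,.07]]))
    tip=np.array([[x,y,0] for x,y in((-.011,-.0145),(.011,-.0145),(.011,.0145),(-.011,.0145))])@T[:3,:3].T+T[:3,3]
    for n,(r0,c0,s) in {"wrist":(0,0,1.25),"scene":(110,220,4)}.items():
        c=optics.camera(n); pj=(lambda P:wproj(c,T,P)) if n=="wrist" else (lambda P:proj(c,P))
        im=c["pixels"][:,:,::-1]
        if n=="scene": im=im[r0:r0+150,c0:c0+200]
        im=cv2.resize(im,None,fx=s,fy=s,interpolation=cv2.INTER_CUBIC)
        for P,col in [(cor,(0,0,255))]+[(D,(0,255,0)) for D in dial(th,q)]+[(tip,(255,0,255))]:
            cv2.polylines(im,[np.int32((pj(P)+.5-[c0,r0])*s)],True,col,1)
        cv2.imwrite(f"pics/o{k}_{n}.png",im)
E
python3 ov.py .21 .12 4
```

```text
[ 0.50384141 -0.05993657  0.08769288] [ 0.37374815 -0.7824016   0.07385891] 4.1833
```

View pics/o4_wrist.png

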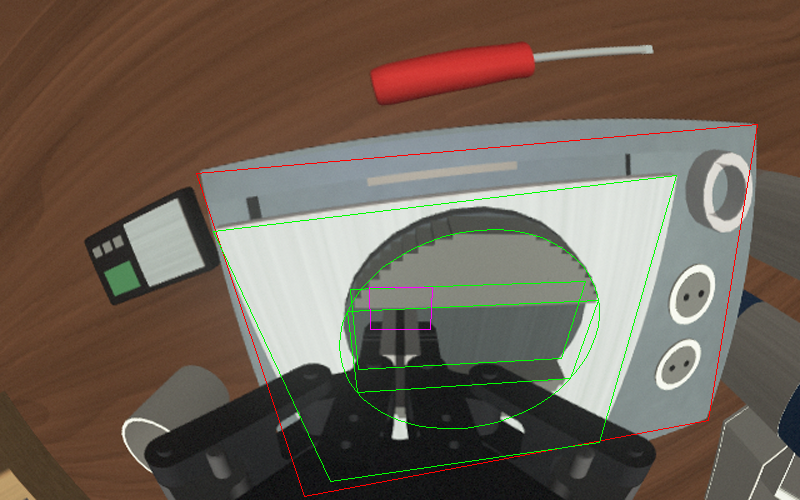

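View pics/o4_scene.png

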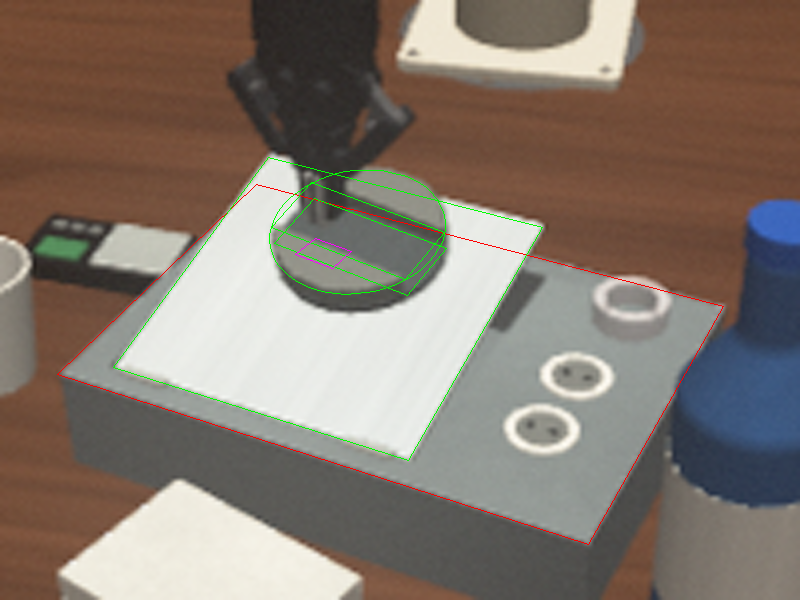

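```bash
python3 - <<'E'
from workcell import bot
import cv2
print(bot.grasp_offset, [a for a in dir(bot) if a[0]!='_'])
i=cv2.imread("pics/o4_wrist.png")[220:480,250:570]; j=cv2.imread("pics/o4_scene.png")[100:330,200:480]
cv2.imwrite("pics/z4.png",np.hstack([cv2.resize(i,(400,325)),cv2.resize(j,(400,325))])) if 0 else None
import numpy as np
cv2.imwrite("pics/z4.png",np.vstack([cv2.resize(i[:150],(640,300)),cv2.resize(j[:140],(640,300))]))
E
```

```text
0.0187 ['Unreachable', 'grasp_offset', 'job_done']
```

View pics/z4.png

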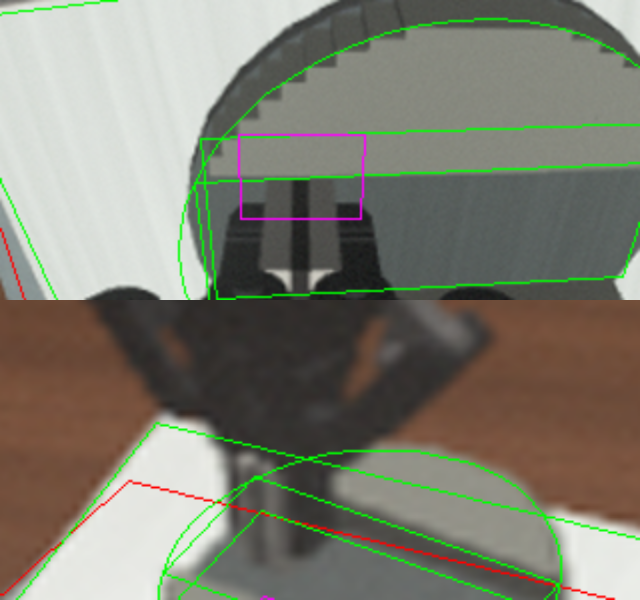

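The near wall hides the fingertip ends in the wrist view, so they are inside the slot. In the scene view they end around (318,221), higher than the reported TCP would put them. The force is still zero, so I'll keep lowering slowly and watch it.

Request:
{"api": "apply_moves", "payload": {"plan": [0,0,0.002,0,0,0,0,0,0.004,0,0,0,0,0,0.006,0,0,0,0,0,0.008,0,0,0,0,0,0.008,0,0,0,0,0,0.008,0,0,0]}}

```text
clock: 4.78
eef_pos: [0.5036, -0.0599, 0.0794]
tool_rot: [0.193, 0.981, -0.0, -0.0]
ft_force: [-0.4, 0.5, 0.4]
grip_width: 0.0001
```

```bash
python3 ov.py .21 .12 5
```

```text
[ 0.50361122 -0.05991374  0.07936287] [-0.40560095  0.50106456  0.38291665] 4.7833
```

View pics/o5_scene.png

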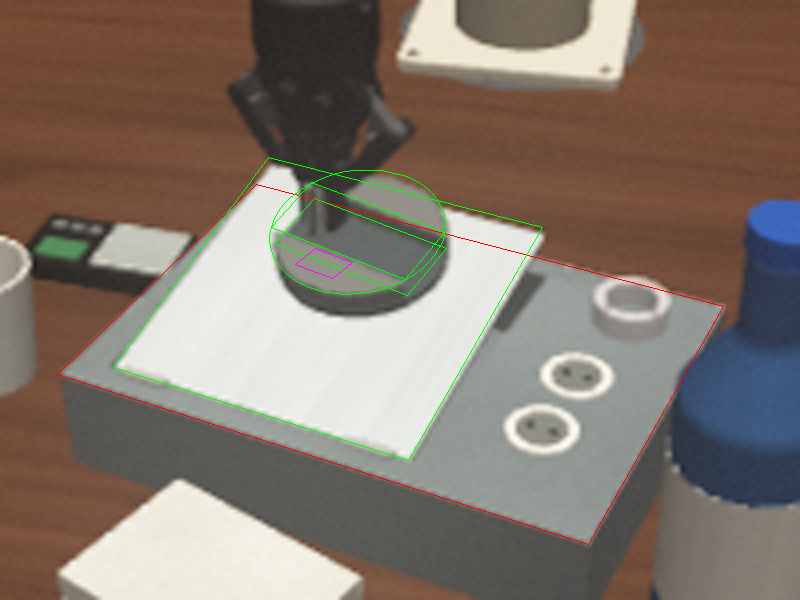

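View pics/o5_wrist.png

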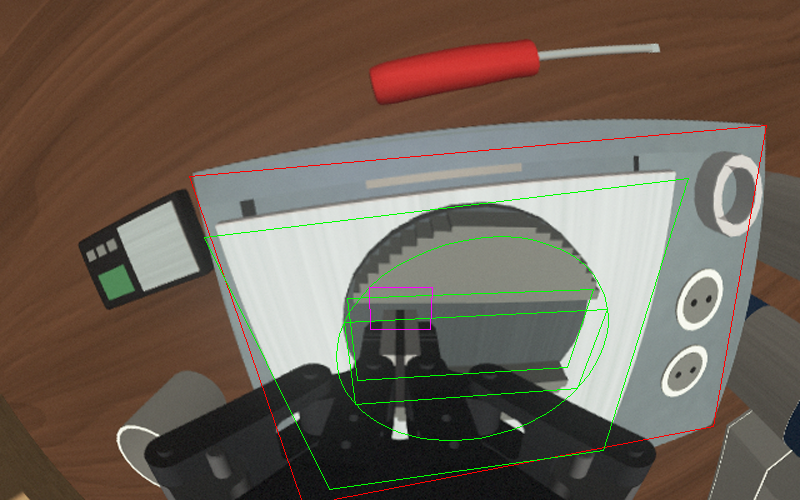

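```bash
python3 ov.py .185 .12 6; python3 - <<'E'
from workcell import sensors
print(sensors.get_obs()["tau"],sensors.get_obs()["ft_torque"])
E
```

```text
[ 0.50374763 -0.05995578  0.07953976] [-0.45987046 -0.63302492  0.26346135] 4.8833
[ 1.92714928e-03 -3.94758904e+01  2.23608506e+01  1.44673526e-03
 -2.91638307e-04 -1.37798321e-05] [-0.01255296  0.03456073 -0.00437291]
```

View pics/o6_scene.png

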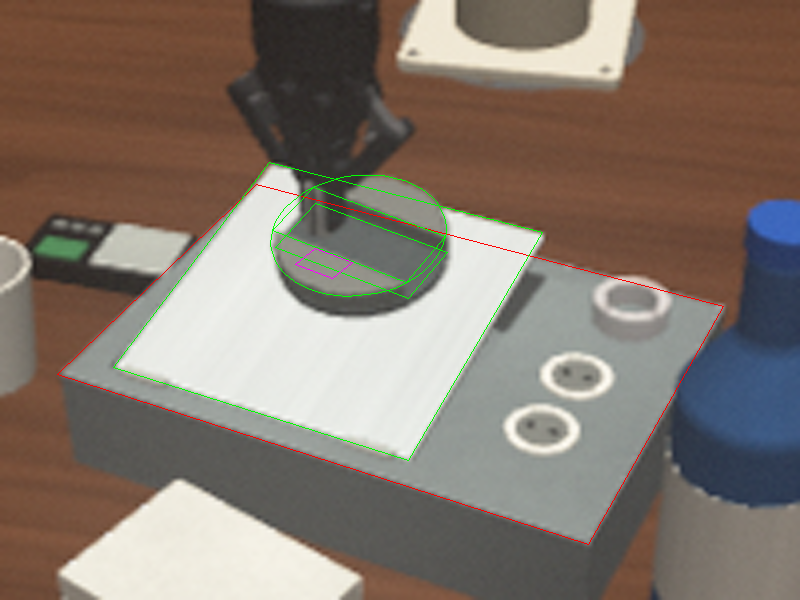

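The panel has dropped to about 0.175 rad: its near edge in the scene view is now just below the 0.185 overlay. So the fingertips bear on the slot floor about 22 mm above the reported TCP. I'll continue down with force checks.

Request:
{"api": "apply_moves", "payload": {"plan": [0,0,0.003,0,0,0,0,0,0.006,0,0,0,0,0,0.009,0,0,0,0,0,0.012,0,0,0,0,0,0.015,0,0,0,0,0,0.018,0,0,0,0,0,0.018,0,0,0,0,0,0.018,0,0,0]}}

```text
clock: 5.65
eef_pos: [0.5036, -0.0599, 0.0613]
tool_rot: [0.193, 0.981, -0.0, -0.0]
ft_force: [-1.2, 0.8, 1.9]
grip_width: 0.0001
```

```bash
python3 ov.py .05 .12 7
```

```text
[ 0.50361322 -0.05993827  0.06132305] [-1.16497546  0.77804454  1.94526849] 5.65
```

View pics/o7_scene.png

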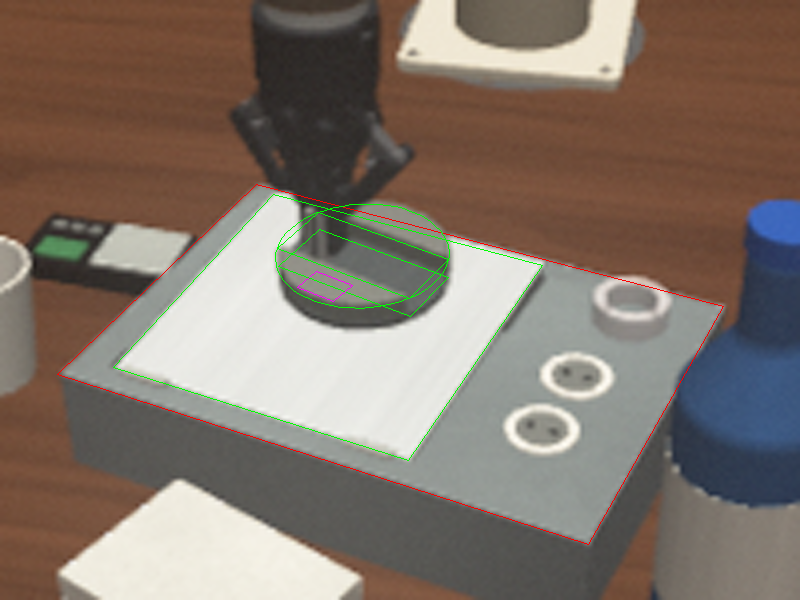

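View pics/o7_wrist.png

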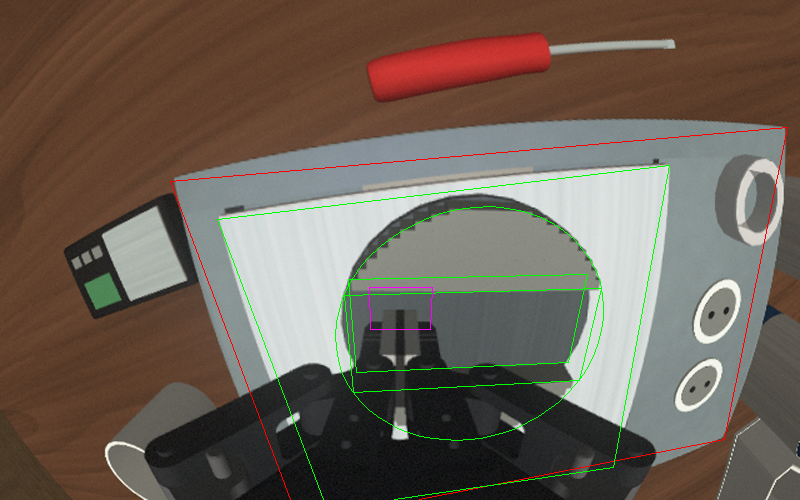

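The panel is at about 0.05 rad and the force is rising smoothly. I'll press it the rest of the way in small steps.

Request:
{"api": "apply_moves", "payload": {"plan": [0,0,0.002,0,0,0,0,0,0.004,0,0,0,0,0,0.006,0,0,0,0,0,0.006,0,0,0,0,0,0.006,0,0,0]}}

```text
clock: 6.17
eef_pos: [0.5036, -0.0599, 0.0554]
tool_rot: [0.193, 0.981, -0.0, -0.0]
ft_force: [-2.0, 1.4, 2.3]
grip_width: 0.0001
```

Request:
{"api": "apply_moves", "payload": {"plan": [0,0,0.001,0,0,0,0,0,0.002,0,0,0,0,0,0.002,0,0,0]}}

```text
clock: 6.42
eef_pos: [0.5035, -0.0599, 0.0534]
tool_rot: [0.193, 0.981, -0.0, -0.0]
ft_force: [-2.0, 0.4, 2.4]
grip_width: 0.0
```

Request:
{"api": "apply_moves", "payload": {"plan": [0,0,0.001,0,0,0,0,0,0.002,0,0,0,0,0,0.002,0,0,0]}}

```text
clock: 6.67
eef_pos: [0.5041, -0.0601, 0.0523]
tool_rot: [0.193, 0.981, -0.0, 0.001]
ft_force: [-3.6, 1.2, 8.1]
grip_width: 0.0001
```

Request:
{"api": "apply_moves", "payload": {"plan": [0,0,0.001,0,0,0,0,0,0.001,0,0,0,0,0,0.001,0,0,0]}}

```text
clock: 6.92
eef_pos: [0.5048, -0.0603, 0.0522]
tool_rot: [0.193, 0.981, -0.0, 0.001]
ft_force: [-4.1, 0.6, 11.7]
grip_width: -0.0002
```

```bash
python3 ov.py .00 .12 8
```

```text
[ 0.50479849 -0.06025977  0.0521859 ] [-4.0735918   0.62517807 11.68812726] 6.9167
```

View pics/o8_scene.png

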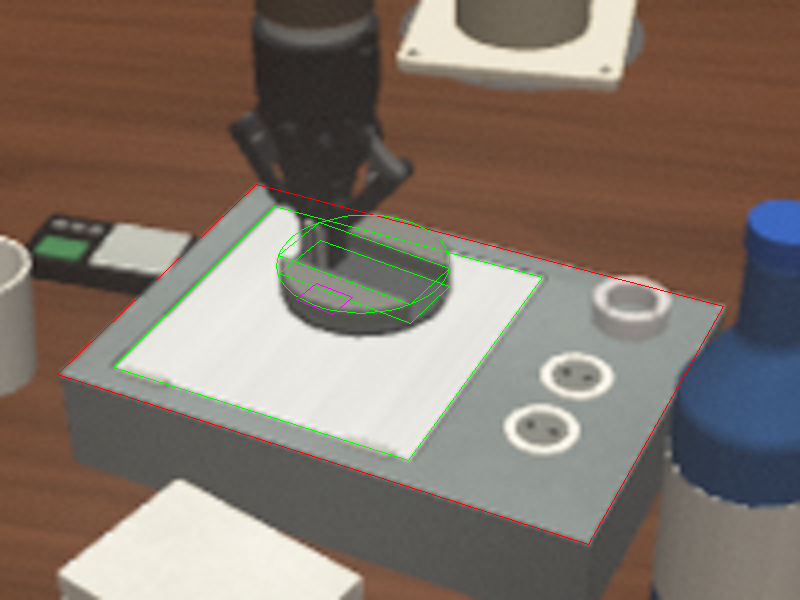

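View pics/o8_wrist.png

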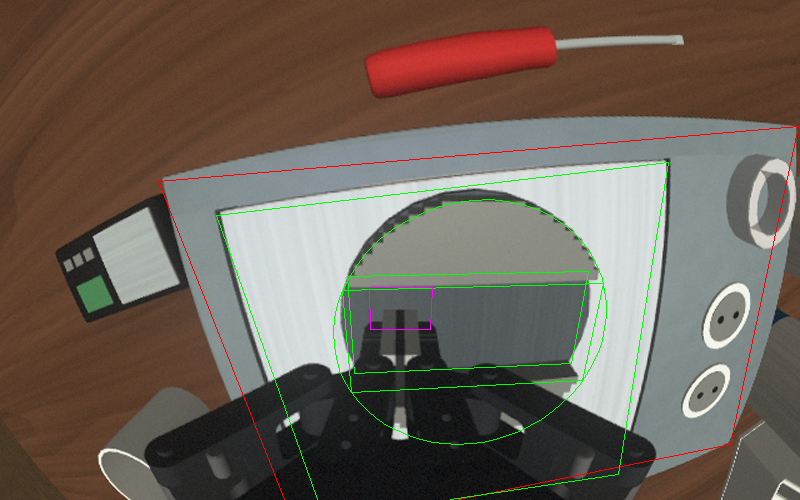

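The panel is flush: its edges lie on the 0-angle overlay and the push is about 12 N. Next I'll slide the tips sideways to the slot's leading wall while holding down.

Request:
{"api": "apply_moves", "payload": {"plan": [0.002,0,0.001,0,0,0,0.004,0,0.001,0,0,0,0.006,0,0.001,0,0,0,0.008,0,0.001,0,0,0,0.01,0,0.001,0,0,0,0.012,0,0.001,0,0,0,0.014,0,0.001,0,0,0,0.014,0,0.001,0,0,0]}}

```text
clock: 7.68
eef_pos: [0.496, -0.0552, 0.0523]
tool_rot: [0.193, 0.981, 0.001, 0.005]
ft_force: [2.6, -0.0, 8.6]
grip_width: 0.0002
```

```bash
python3 ov.py .00 .12 9
```

```text
[ 0.4960349  -0.05516149  0.05225653] [ 2.5812127  -0.00966021  8.63766664] 7.6833
```

View pics/o9_wrist.png

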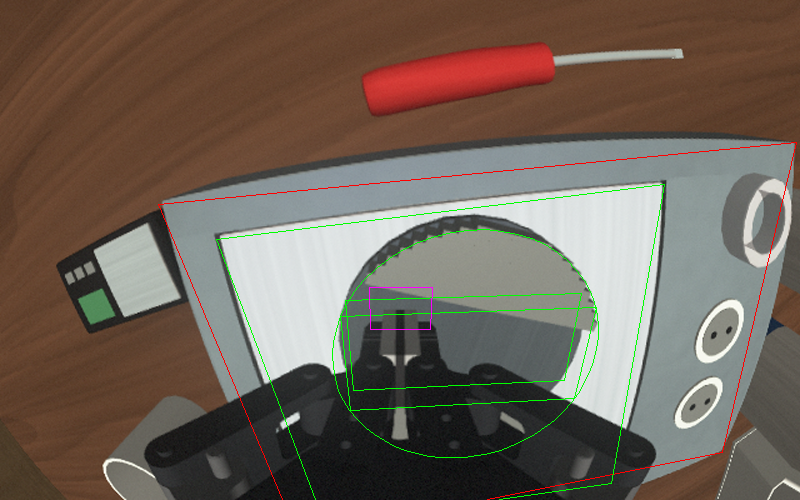

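```bash
cat > arc.py <<'E'
import numpy as np,sys
cx,cy,rx,ry,a1,n=map(float,sys.argv[1:7])
for i in range(1,int(n)+1):
    a=a1*i/n;c,s=np.cos(a),np.sin(a)
    print([round(cx+rx*c-ry*s,4),round(cy+rx*s+ry*c,4),round(a,3)])
E
python3 arc.py -.0115 .0293 .0115 -.0293 0.5 6
```

```text
[np.float64(0.0024), np.float64(0.0011), 0.083]
[np.float64(0.0047), np.float64(0.0023), 0.167]
[np.float64(0.0069), np.float64(0.0038), 0.25]
[np.float64(0.009), np.float64(0.0054), 0.333]
[np.float64(0.0109), np.float64(0.0072), 0.417]
[np.float64(0.0126), np.float64(0.0091), 0.5]
```

The tips have met the wall, and the dial has turned roughly 0.24 rad (its slot edge runs from (385,290) to (595,330)). I'll now swing round the axis, turning the tool with it.

Request:
{"api": "apply_moves", "payload": {"plan": [0.0024,0.0011,0.001,0,0,0.083,0.0047,0.0023,0.0015,0,0,0.167,0.0069,0.0038,0.002,0,0,0.25,0.009,0.0054,0.002,0,0,0.333,0.0109,0.0072,0.002,0,0,0.417,0.0126,0.0091,0.002,0,0,0.5,0.0126,0.0091,0.002,0,0,0.5]}}

```text
clock: 8.37
eef_pos: [0.4868, -0.0436, 0.052]
tool_rot: [0.431, 0.902, -0.0, 0.005]
ft_force: [-4.6, -3.7, 23.9]
grip_width: 0.0001
```

```bash
python3 ov.py .00 .86 10; python3 arc.py 0 0 0 0 0 0; python3 - <<'E'
import numpy as np
# new tool frame: centre rel
print("centre in new frame stays (-.0115,.0293)")
E
python3 arc.py -.0115 .0293 .0115 -.0293 0.4 5
```

```text
[ 0.48677509 -0.04356564  0.05195152] [-4.58993126 -3.6963508  23.91591606] 8.3667
centre in new frame stays (-.0115,.0293)
[np.float64(0.0023), np.float64(0.001), 0.08]
[np.float64(0.0045), np.float64(0.0022), 0.16]
[np.float64(0.0066), np.float64(0.0036), 0.24]
[np.float64(0.0086), np.float64(0.0051), 0.32]
[np.float64(0.0105), np.float64(0.0068), 0.4]
```

View pics/o10_wrist.png

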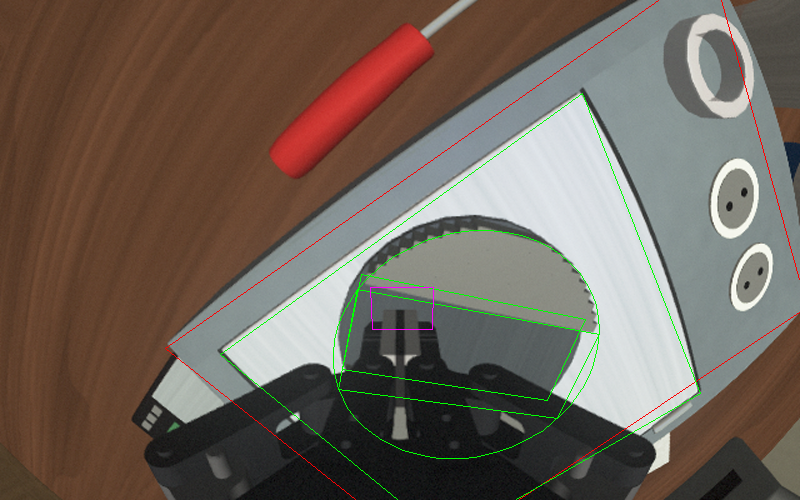

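View pics/o10_scene.png

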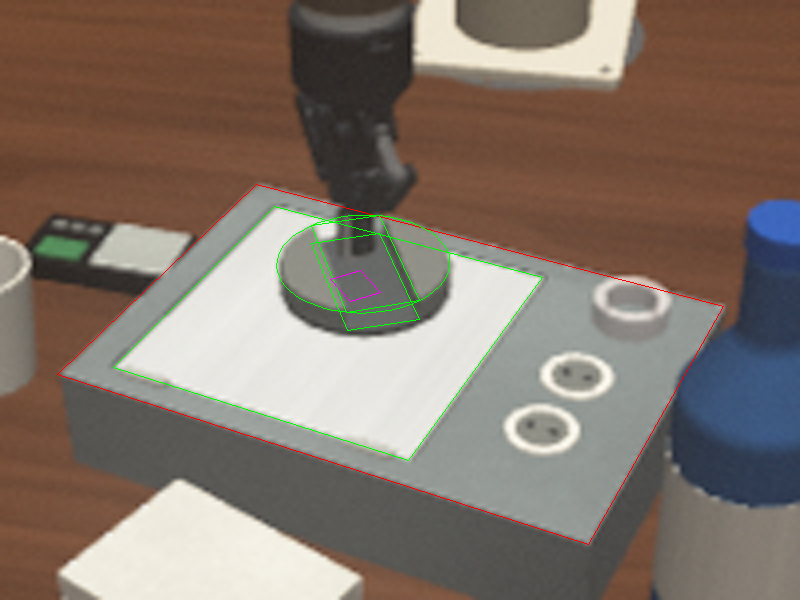

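The turn is at about 0.86 rad (the overlay matches) with the panel shut. I'll continue, easing the downward push slightly.

Request:
{"api": "apply_moves", "payload": {"plan": [0.0023,0.001,-0.0005,0,0,0.08,0.0045,0.0022,-0.0005,0,0,0.16,0.0066,0.0036,-0.0005,0,0,0.24,0.0086,0.0051,-0.0005,0,0,0.32,0.0105,0.0068,-0.0005,0,0,0.4,0.0105,0.0068,-0.0005,0,0,0.4]}}

```text
clock: 8.97
eef_pos: [0.4844, -0.0309, 0.0519]
tool_rot: [0.602, 0.799, 0.001, 0.004]
ft_force: [-5.2, -4.1, 23.0]
grip_width: -0.0001
```

```bash
python3 ov.py .00 1.26 11;python3 arc.py -.0115 .0293 .0115 -.0293 0.32 4
```

```text
[ 0.48443533 -0.03090039  0.05194625] [-5.22870387 -4.09763931 23.04931376] 8.9667
[np.float64(0.0023), np.float64(0.001), 0.08]
[np.float64(0.0045), np.float64(0.0022), 0.16]
[np.float64(0.0066), np.float64(0.0036), 0.24]
[np.float64(0.0086), np.float64(0.0051), 0.32]
```

View pics/o11_wrist.png

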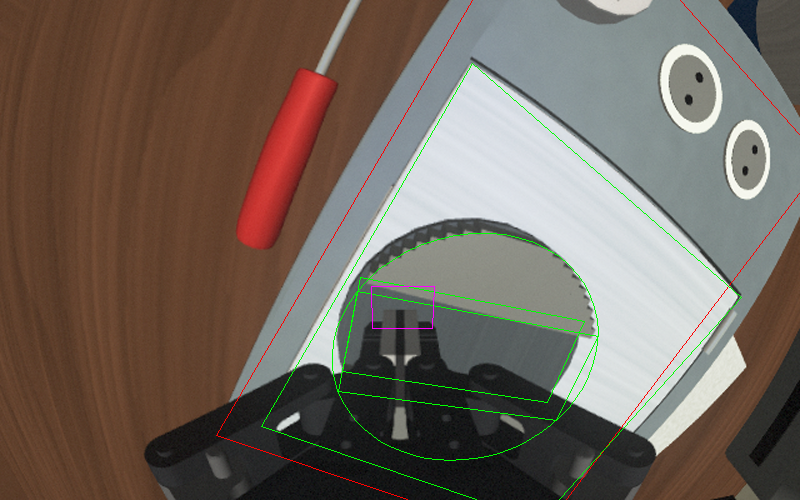

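The turn is at about 1.26 rad and the panel is still shut. Now I'll go to the stop.

Request:
{"api": "apply_moves", "payload": {"plan": [0.0023,0.001,0,0,0,0.08,0.0045,0.0022,0,0,0,0.16,0.0066,0.0036,0,0,0,0.24,0.0086,0.0051,0,0,0,0.32,0.0086,0.0051,0,0,0,0.32]}}

```text
clock: 9.48
eef_pos: [0.4861, -0.0226, 0.0519]
tool_rot: [0.722, 0.692, -0.0, 0.005]
ft_force: [-7.0, -7.5, 25.0]
grip_width: -0.0001
```

```bash
python3 ov.py .00 1.571 12;python3 - <<'E'
from workcell import sensors
print(sensors.get_obs()["ft_torque"],sensors.get_obs()["joint_pos"])
E
```

```text
[ 0.48610118 -0.02262113  0.05192345] [-7.01507843 -7.53460713 25.00949191] 9.4833
[-1.69776433  1.54454732 -0.03056192] [-0.04181264  0.33853775 -0.29572464  0.93008035 -0.00690427  1.56787285]
```

View pics/o12_wrist.png

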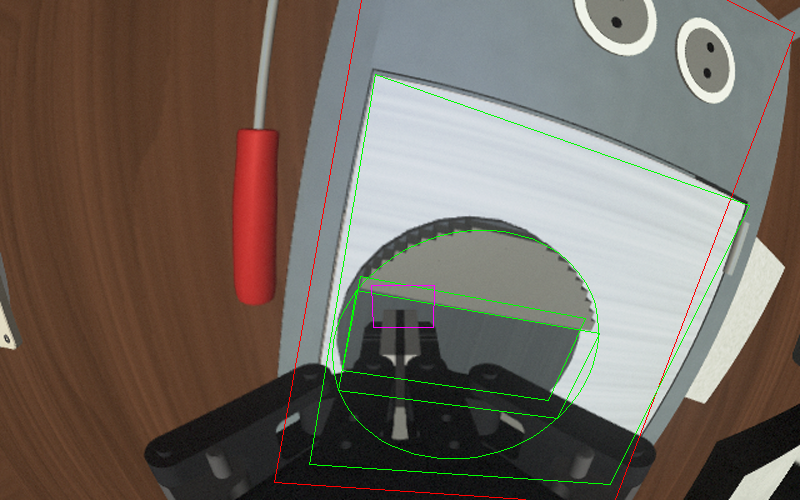

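View pics/o12_scene.png

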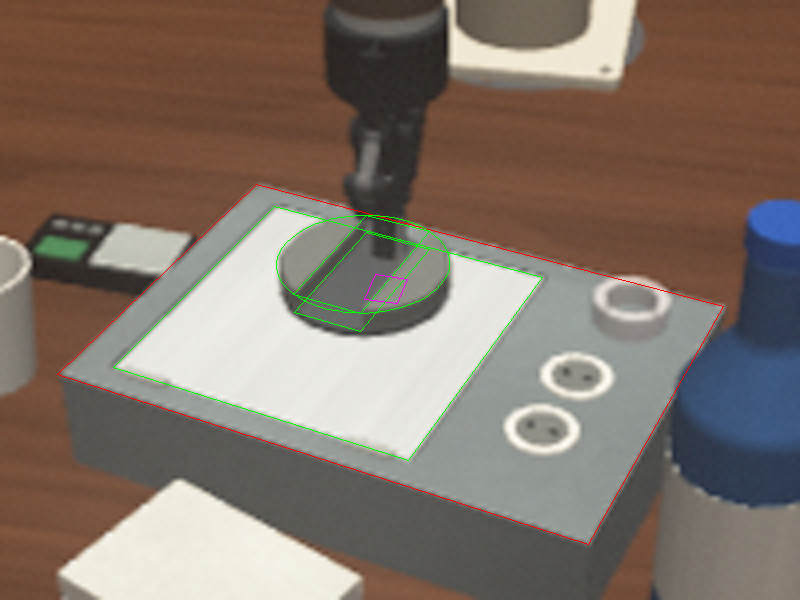

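The overlay at 1.571 rad matches, and the side force is growing. I'll add one small extra push to confirm the stop.

Request:
{"api": "apply_moves", "payload": {"plan": [0.0012,0.0005,0,0,0,0.03,0.0024,0.0011,0,0,0,0.06,0.0024,0.0011,0,0,0,0.06,0.0024,0.0011,0,0,0,0.06]}}

```text
clock: 9.92
eef_pos: [0.4868, -0.0213, 0.0519]
tool_rot: [0.741, 0.671, -0.001, 0.005]
ft_force: [-8.3, -9.5, 25.3]
grip_width: 0.0002
```

I'm against the stop: the extra command mostly raised the force. I'll release by lifting straight up first so the dial isn't dragged back.

Request:
{"api": "apply_moves", "payload": {"plan": [0,0,-0.003,0,0,0,0,0,-0.006,0,0,0,-0.002,0,-0.009,0,0,0,-0.004,0,-0.013,0,0,0,-0.004,0,-0.02,0,0,0,-0.004,0,-0.035,0,0,0,-0.004,0,-0.06,0,0,0,-0.004,0,-0.09,0,0,0,-0.004,0,-0.12,0,0,0,-0.004,0,-0.15,0,0,0,-0.004,0,-0.15,0,0,0,-0.004,0,-0.15,0,0,0]}}

```text
clock: 10.92
eef_pos: [0.486, -0.0209, 0.2001]
tool_rot: [0.74, 0.672, 0.002, 0.002]
ft_force: [-0.8, 0.5, -0.6]
grip_width: 0.0001
```

```bash
python3 ov.py .013 1.571 13; python3 - <<'E'
import cv2
from workcell import optics
cv2.imwrite("pics/top13.png",optics.camera("top")["pixels"][:,:,::-1])
E
```

```text
[ 0.48604265 -0.02086615  0.20012955] [-0.81321806  0.53449098 -0.58713283] 10.9167
```

View pics/o13_wrist.png

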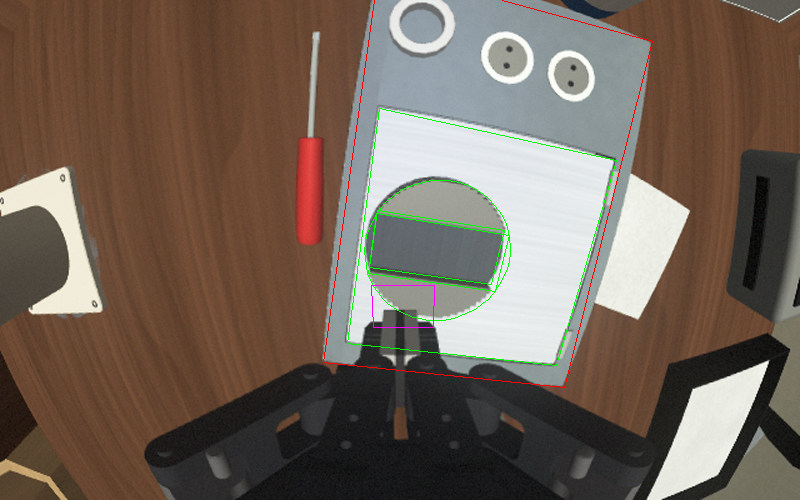

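View pics/o13_scene.png

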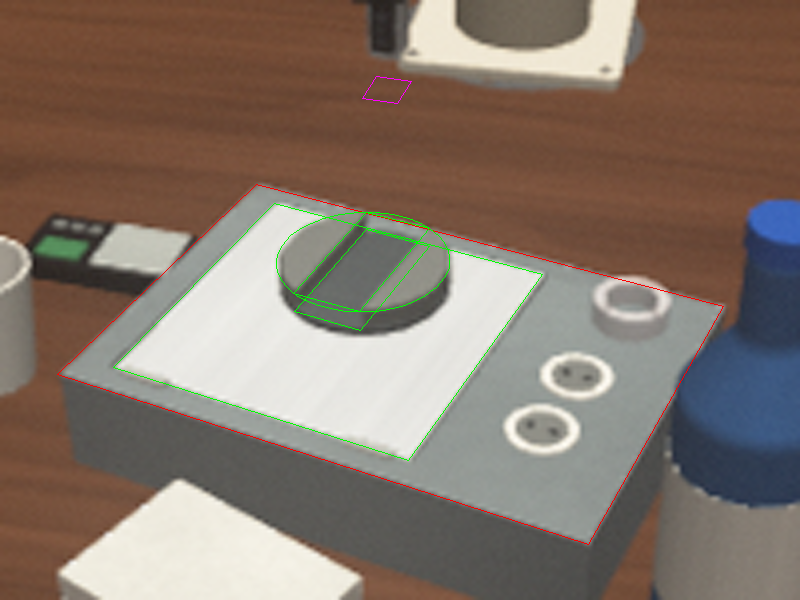

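View pics/top13.png

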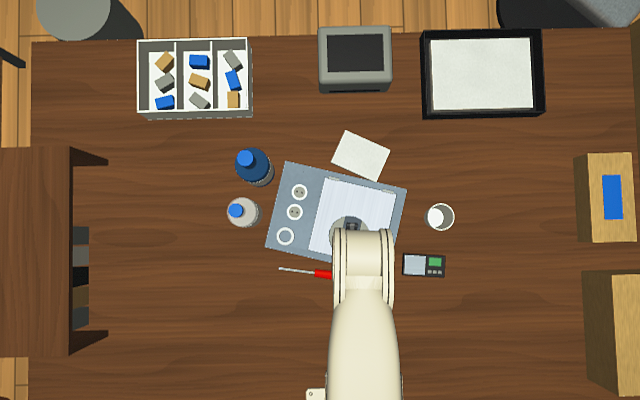

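With the arm clear, the panel sits on the 0.013 rad overlay. The slot lines match 1.571 rad, at about (375,215) to (500,235) in the wrist view, and the bystanders haven't moved. I'm handing in.

```bash
python3 -c "
from workcell import bot; print(bot.job_done())"
```

```text
the job is handed in; nothing more can be done
None
```

The panel is shut and locked, and I handed the job in with the arm clear at about 11 s of the 45 s allowed. I set the closed fingertips in the slot, pushed the panel flush, held it down with roughly 9–25 N and turned the fastener clockwise to its stop. I then lifted straight off so the dial wasn't dragged back.

**Last checks:**
- **Panel:** with the robot clear, the overlay in both the scene and wrist views matches a panel angle of about 0.013 rad.
- **Fastener:** the slot lines match a turn of about 1.57 rad. At the stop, a small extra push raised the force instead of turning it further.
- **Contact:** after I lifted off, the force on the tool was back to noise level, under 1 N.
- **Bystanders:** none looks moved in the images. The screwdriver was partly hidden in the last top view, but the wrist view shows it in place.

**One disagreement:** the fingertips met the slot floor about 22 mm above where the reported tool position put them. I relied on the images and force readings to judge contact instead.

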